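# Stack a circuit board and a power deck on the posts of a test stand

## Task

Take the green circuit board off its sloping rack and lower it over the four posts of the test stand until it sits level on the lower shoulders, then lower the white power deck over the same posts onto the upper shoulders, both with the orange terminal block at the lever's end and neither dropped down the posts. Once both are seated, throw the red test lever all the way over, away from the robot, and leave everything else on the bench where it is.

Things in the scene. Friction and masses are not known exactly. Their poses are not given: they have to be found in the camera images.
- stand: The test stand, fixed: grey base plate 110 (x) x 225 mm (y), 10 mm thick, with four upright stepped posts at x = +-30, y = +-60 mm from its origin, which lies on the bench midway between the posts. z is up; the lever is at its -y end. The board's underside rests on the lower shoulders, 30 mm above the bench, the deck's on the upper shoulders, 72 mm
- post_top (a point): Tip of the post at the stand's x = -30, y = -60 mm, 97 mm above the bench. All four posts are alike: 22 mm thick up to 30 mm above the bench (lower shoulder), then brass, 14 mm thick up to 72 mm (upper shoulder, rim chamfered 1.5 mm), then a 6 mm steel pin with a tapered tip
- board_mid (a point): Circuit board: a green plate, 92 (x) x 160 (y) x 5 mm, starts flat on the 30 degree slope of rack_a: x up the slope, z leaning to the robot. On its top (+z) stands a finned aluminium heat sink, 28 (x) x 56 (y) mm, 30 tall: grip it across x. This point is that part's centre, 20 mm above the plate's underside, over its middle. Four holes of 18 mm diameter at x = +-30, y = +-60 mm; about 250 g
- board_terminals (a point): The circuit board's orange terminal block, 12 mm tall, near its -y edge (this point: 70 mm from the middle, 11 mm above the underside)
- deck_mid (a point): Power deck: a white plate, 92 (x) x 160 (y) x 5 mm, starts flat on the 30 degree slope of rack_b: x up the slope, z leaning to the robot. On its top (+z) stands a black transformer with copper windings, 30 (x) x 56 (y) mm, 36 tall: grip it across x. This point is that part's centre, 23 mm above the plate's underside, over its middle. Four holes of 10 mm diameter at x = +-30, y = +-60 mm; about 350 g
- deck_terminals (a point): The power deck's orange terminal block, 12 mm tall, near its -y edge (this point: 70 mm from the middle, 11 mm above the underside)
- rack_a: A fixed blue rack, face 108 x 180 mm sloping at 30 degrees, rising away from the robot towards the rack's +x (y is level, along its width), with a lip at the low edge; middle of the face 65 mm above the bench. Origin: on the bench, centre of its footprint. It carries the circuit board
- rack_b: A fixed blue rack, face 108 x 180 mm sloping at 30 degrees, rising away from the robot towards the rack's +x (y is level, along its width), with a lip at the low edge; middle of the face 65 mm above the bench. Origin: on the bench, centre of its footprint. It carries the power deck
- lever (a joint): The test lever at the stand's -y end. 0: leaning to the stand's -x (off), 1.0 rad: fully over to its +x (on); 0.5 rad either side of upright. Pivot along the stand's y, at its x = 10, y = -112 mm, 32 mm above the bench. About 1 N at the knob moves it; it stays where it is left
- lever_tip (a point): Centre of the lever's red ball knob, 26 mm diameter, 80 mm from the pivot on a 10 mm thick shaft; the black block below it reaches 35 mm above the bench
- blank_board: A blank reddish-brown drilled board without any parts on it, 100 x 150 x 6 mm, lying flat. Bystander; origin: centre of its underside
- solder_reel: A blue reel of solder standing on its flange, diameter 60, height 46 mm. Bystander; origin: centre of its underside
- flux_tin: A low round tin with a pale lid, diameter 60, height 35 mm. Bystander; origin: centre of its underside
- screwdriver: A screwdriver lying on the bench, 170 mm long. Bystander; x runs along it
- helping_hand: A helping-hand clamp stand with a black H-shaped foot 90 mm wide and steel arms, 200 mm across and 160 mm high. Bystander; origin: centre of its underside, y runs along its arms
- helping_hand_2: A second helping-hand clamp stand, the same as the other. Bystander; origin: centre of its underside
- multimeter: A yellow hand-held multimeter lying face up, 140 x 75 x 35 mm. Bystander; origin: centre of its underside
Things that resemble listed ones, but are neither listed nor needed, are in the scene too. What is meant by the part that bears deck_mid is not purple, and is the larger of those in its own colour. What is shaped like the stand but pink is not meant.

How it is judged (in metres and radians):
On the way, in this order (a step that is already met when the one before it is completed fails the run):
1. the circuit board sits level on the lower shoulders, terminal block at the lever's end, lever still off (horizontal distance between board_mid and stand below 0.006 m and z of board_mid in the frame of stand between 0.0475 and 0.0525 m and angle between board_mid's own z axis and vertical below 0.04 rad and y of board_terminals in the frame of stand below -0.05 m and value of joint lever below 0.3 rad), for 0.2 s.
2. the power deck sits level on the upper shoulders above the board, terminal block at the lever's end, lever still off (all of step 1 and horizontal distance between deck_mid and stand below 0.006 m and z of deck_mid in the frame of stand between 0.0925 and 0.0975 m and angle between deck_mid's own z axis and vertical below 0.04 rad and y of deck_terminals in the frame of stand below -0.05 m), for 0.2 s.
3. the lever is thrown over with both plates seated (horizontal distance between each of board_mid, deck_mid and stand below 0.006 m and z of board_mid in the frame of stand between 0.0475 and 0.0525 m and angle between each of board_mid, deck_mid's own z axis and vertical below 0.04 rad and y of each of board_terminals, deck_terminals in the frame of stand below -0.05 m and z of deck_mid in the frame of stand between 0.0925 and 0.0975 m and value of joint lever above 0.85 rad), for 0.2 s.
At the end, for the whole second after the job is handed in: Circuit board on the lower shoulders and power deck on the upper shoulders, each within 2.5 mm of its seated height, level within 0.04 rad, centred within 6 mm of the stand and with its terminal block at the lever's end; lever over beyond 0.85 rad (of 1.0) (all of step 3); the robot touches nothing.
It fails at once if the board falls down the posts instead of being lowered (horizontal distance between board_mid and stand below 0.03 m and z of board_mid in the frame of stand between 0.046 and 0.105 m and linear speed of board above 0.45 m/s).
It fails at once if the deck falls down the posts instead of being lowered (horizontal distance between deck_mid and stand below 0.03 m and z of deck_mid in the frame of stand between 0.091 and 0.12 m and linear speed of deck above 0.45 m/s).
It fails at once if a bystander on the bench is pushed more than 30 mm (distance of any of blank_board, solder_reel, flux_tin, screwdriver, helping_hand, helping_hand_2, multimeter from where it was at the start of the episode above 0.03 m).
It also fails if it takes over 72 s, if anything falls off the work surface, if the arm or the gripper's body presses on something with over 40 N, if the wrist force passes 120 N, or if a joint passes its speed limit or range.

## Robot

A 6-joint arm with a two-finger parallel gripper is mounted at the origin on the work surface. World frame = base frame: x ahead of the robot, y to its left, z up, the work surface at z = 0. Lengths are in m, angles in degrees, forces in N, time in s.
With the tool pointing down it reaches from about 0.4 to 0.825 m from the base axis. Payload 7 kg.
Tool frame: the origin (TCP) lies midway between the tips of the shut fingers; the grasp point (between the pads) lies 19 mm behind it; z points along the fingers, y is the line along which they close (so a half turn about z gives the same grasp; the last joint's range is limited). The gripper opens to 88 mm and grips with 3 to 60 N. Pads are 19 mm wide; open, the fingers measure 130 mm over their backs; the gripper's body (78 mm by 193 mm) begins 47 mm behind the grasp point.
Start: joints at [92.424, 20.546, 0.682, 0, -70.136, -16.507], TCP at [0.164, 0.655, 0.227] pointing down, gripper open.
Joint ranges: [-176.03, 176.03], [-82.01, 121.73], [-58.28, 71.71], [-173.87, 95.51], [-174.79, -0.11], [-173.66, 173.66]. Speed limits (degrees/s): [136.94, 136.94, 172.46, 180, 180, 180].

## Interface

Orientations are given as [roll, pitch, yaw] about the fixed x, y, z axes, in that order (R = Rz(yaw) Ry(pitch) Rx(roll)).
In Python, from plant import telemetry, viewer, workorder gives the robot as it stands. The module is installed in compiled form; this text tells all that it offers.
- The arm moves only by the tool carry_out, never from a script. Its argument "rows" is a list of rows, each a list of 6 numbers: the shift along the tool's x, y, z in m, then the turn, a rotation vector about the tool's x, y, z in rad. In form: [[tx, ty, tz, ax, ay, az], ...]. A call has 1 to 8 rows; each row is the pose to reach, as a shift and turn from the pose commanded when the call began, along the tool's axes at that moment; what a row does not reach only later rows make up. A row lasts 1/8 s, in which the tool goes at most 62.5 mm and 10.7 degrees, less where a joint would pass 70% of its speed; a pose out of reach is approached as far as the arm can. A call with a gripper value outside its range is refused whole. "grip" is the gripper's target within -1 to 1 (fully open at 1, half-way at 0, shut at -1), set as the call begins (left out, the last holds). The fingers move at their own pace and stop on an object; the grip force is fixed at half the most. Time passes only in rows, so rows that repeat a pose let the fingers close. It gives the time, the measured TCP pose, the force, the opening and the grip force at its end, in the units of the state.
- telemetry.get_obs(): the state, without advancing time (a new reading comes with each control period).
- viewer.snapshot(name): name is "scene" or "side" or "wrist"; returns the picture (480x640x3 uint8, red, green, blue); there is no depth.
- viewer.camera_info(name): a dict with "intrinsics" (3x3 intrinsics, pixels), "k1" (the pictures are not rectified: a ray, as slopes to the right and down, at radius r is drawn at 1 + k1 r^2 times it, then the intrinsics apply), "extrinsics" (4x4, takes a point from camera to world coordinates); the wrist camera has in their place "tool_from_camera" (4x4, takes a point from camera to tool coordinates, whose origin is the TCP and whose axes are the flange's). Camera axes: x right, y down, z forward; pixel columns grow to the right and rows downward; lengths in m; the calibration is good to about 2 mm. A picture is of the moment at which its call begins: read the wrist's pose just before it. camera_info takes no time and is no camera call.
- workorder.close_job(): hands the job in; it is judged then, once.
The state is a dict: "clock": time; "joint_pos": joint angles; "qvel": joint speeds; "tau": joint torques, N m; "tool_pos": TCP position; "orientation": TCP orientation; "force": force on the tool from outside, world axes, zero at the start; "moment": the same for the moment, N m; "opening": finger opening in m; "gripper_force": force on a finger pad.
Only numpy, scipy, OpenCV 4.12 (cv2) and the standard library are available. Lean on these libraries where they do the work, as an engineer would, in place of code of your own. Each camera call takes 0.05 s, during which the arm holds its last target. There are 200 camera calls.

## Working session

There is one attempt and no reset: what is moved stays moved. The work goes in short steps, Python scripts to look and compute and a tool call to move; the robot and the scene stay as the last step left them, time stands still between calls to the robot, and variables do not carry over. Pictures are saved under pics/ and viewed, at most 10 in all, crops included, and the job is handed in when it is done.

Besides the shell and the picture viewer there is one more tool, called in YAML: its name, and indented under it one key for each argument. carry_out: Moves the arm, as the interface text tells. Its arguments: {"type":"object","properties":{"rows":{"type":"array"},"grip":{"type":"number"}},"required":["rows"]}

```bash
mkdir -p pics
python3 - <<'E'
from plant import telemetry, viewer
import cv2,numpy as np
print(telemetry.get_obs())
for n in("scene","side","wrist"):
    i=viewer.snapshot(n); np.save(f"pics/{n}0.npy",i); cv2.imwrite(f"pics/{n}0.png",i[:,:,::-1]); print(n,viewer.camera_info(n))
E
```

```text
{'clock': 0.0, 'joint_pos': array([ 9.24227388e+01,  2.05915003e+01,  6.36504298e-01, -2.14928567e-02,
       -7.01354145e+01, -1.65069841e+01]), 'qvel': array([-0.00468924, -0.05171608,  0.02388619, -0.03033724,  0.05564068,
       -0.04332286]), 'tau': array([-2.25912394e-03, -5.82713306e+01,  2.93063807e+01,  6.99730530e+00,
        7.10398905e-03, -1.50167266e-04]), 'tool_pos': array([0.16415664, 0.6542533 , 0.22563837]), 'orientation': array([ 1.79907574e+02, -6.31908879e-03, -1.40915594e+01]), 'force': array([-0.14779898, -0.10215212, -0.29030848]), 'moment': array([-0.02027424, -0.04587699, -0.01412515]), 'gripper_force': 0.0, 'opening': 0.0875219543576371}
scene {'intrinsics': array([[511.59889333,   0.        , 319.11434667],
       [  0.        , 511.59889333, 241.45179985],
       [  0.        ,   0.        ,   1.        ]]), 'k1': -0.1250171775947282, 'extrinsics': array([[-8.72765491e-01,  2.79696858e-01, -4.00062577e-01,
         1.02107702e+00],
       [ 4.88138949e-01,  5.01549188e-01, -7.14261002e-01,
         8.92204096e-01],
       [ 8.74502146e-04, -8.18668480e-01
[... 460 characters left out ...]
3202415],
       [-0.002707  , -0.8295121 , -0.55848218,  0.75758022],
       [ 0.        ,  0.        ,  0.        ,  1.        ]])}
wrist {'intrinsics': array([[343.28742817,   0.        , 314.51983739],
       [  0.        , 343.28742817, 245.76499339],
       [  0.        ,   0.        ,   1.        ]]), 'k1': -0.056662721100402866, 'tool_from_camera': array([[-3.71883336e-04, -9.58325703e-01, -2.85677630e-01,
         7.69125157e-02],
       [ 9.99999514e-01, -6.17203888e-04,  7.68695803e-04,
        -1.00361837e-04],
       [-9.12982290e-04, -2.85677205e-01,  9.58325467e-01,
        -1.58384289e-01],
       [ 0.00000000e+00,  0.00000000e+00,  0.00000000e+00,
         1.00000000e+00]])}
```

View pics/scene0.png

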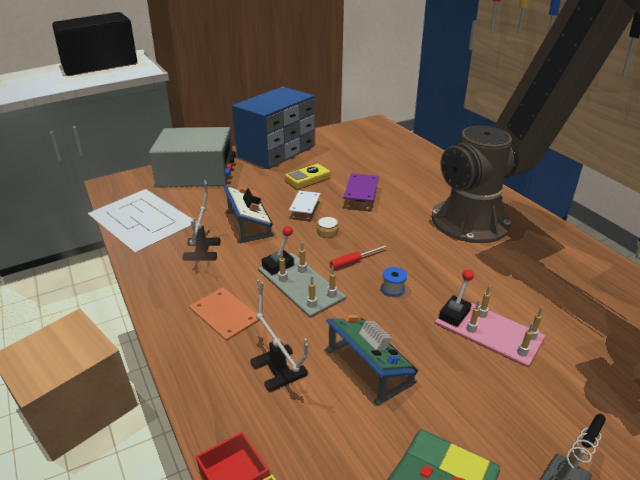

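View pics/side0.png

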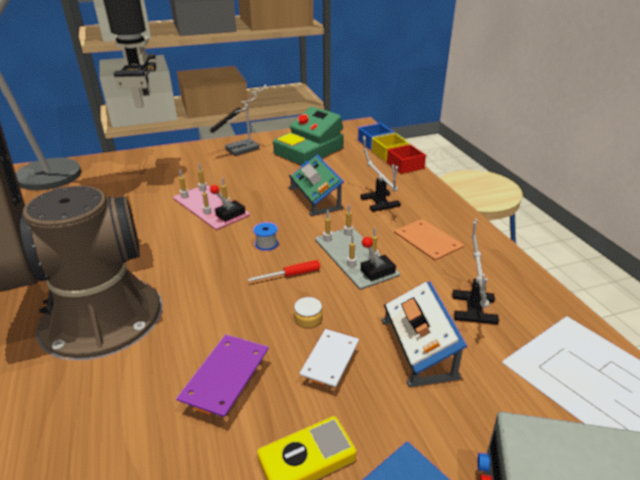

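The scene view has three lookalike groups:
- **Deck:** the white plate on a rack at scene (248,205) / side (428,325), the small white plate at side (330,358), and the purple plate at side (225,375). I choose the one on the rack, which is the larger white.
- **Stand:** grey at scene (300,280) and pink at scene (490,330). I choose the grey one.
- **Board:** green on the rack at scene (370,345), and a green box at scene (440,465). I choose the one on the rack.

Next I triangulate these and crop in close to check.

```bash
cat > h.py <<'E'
from plant import telemetry, viewer
import cv2,numpy as np
from scipy.spatial.transform import Rotation as R
def toolT(o):
    T=np.eye(4);T[:3,:3]=R.from_euler('xyz',o['orientation'],degrees=True).as_matrix();T[:3,3]=o['tool_pos'];return T
def cam(n,o=None):
    c=viewer.camera_info(n);E=c['extrinsics'] if n!='wrist' else toolT(o)@c['tool_from_camera']
    return c['intrinsics'],c['k1'],E
def ray(c,p):
    K,k,E=c;d=np.linalg.solve(K,[p[0],p[1],1.])[:2];u=d.copy()
    for _ in range(20):u=d/(1+k*(u@u))
    return E[:3,3],E[:3,:3]@np.r_[u,1]
def plane(c,p,z):
    o,d=ray(c,p);return o+d*(z-o[2])/d[2]
def tri(ca,pa,cb,pb):
    o1,d1=ray(ca,pa);o2,d2=ray(cb,pb)
    s=np.linalg.lstsq(np.c_[d1,-d2],o2-o1,rcond=None)[0]
    a,b=o1+s[0]*d1,o2+s[1]*d2
    return (a+b)/2,np.linalg.norm(a-b)
def proj(c,X):
    K,k,E=c;x=E[:3,:3].T@(np.asarray(X)-E[:3,3]);u=x[:2]/x[2];u=u*(1+k*u@u);return (K@np.r_[u,1])[:2]
E
python3 - <<'E'
from h import *
np.set_printoptions(precision=3,suppress=True)
a,b=cam('scene'),cam('side')
for n,p,q in[('knob',(288,231),(367,242)),('p1',(303,247),(352,240)),('p2',(282,258),(375,232)),('p3',(332,268),(327,218)),('p4',(311,280),(349,212)),('sink',(375,335),(310,172)),('trafo',(252,198),(415,315))]:
    print(n,*tri(a,p,b,q))
S=cv2.imread('pics/scene0.png');D=cv2.imread('pics/side0.png')
t=lambda I,x,y,w,h:cv2.resize(I[y:y+h,x:x+w],(400,300),interpolation=cv2.INTER_CUBIC)
cv2.imwrite('pics/crop.png',np.vstack([np.hstack([t(S,210,170,160,120),t(S,300,280,160,120)]),np.hstack([t(D,360,270,160,120),t(D,260,140,160,120)])]))
E
```

```text
knob [ 0.57  -0.073  0.102] 0.00031897837938155263
p1 [ 0.554 -0.023  0.079] 0.0004437649548255986
p2 [ 0.619 -0.009  0.077] 0.00015976970924406182
p3 [0.533 0.085 0.079] 0.0021230778074093947
p4 [0.596 0.097 0.076] 0.0019239187753931307
sink [0.569 0.319 0.084] 0.00764770017540026
trafo [ 0.572 -0.299  0.083] 0.0014800820303214066
```

View pics/crop.png

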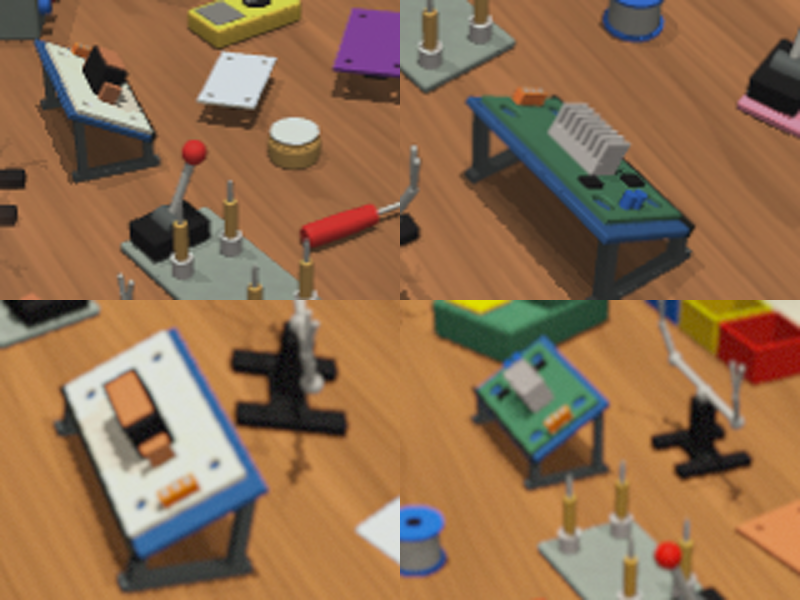

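The crops confirm my choices. The top-left and bottom-left ones show the white deck with its orange block at the -y end. The right ones show the green board with its finned sink, also with orange at the -y end. I'm moving above the board for a close look.

carry_out:
  rows:
    - [0.475, 0.225, -0.03, 0, 0, 1.326]
    - [0.475, 0.225, -0.03, 0, 0, 1.326]
    - [0.475, 0.225, -0.03, 0, 0, 1.326]
    - [0.475, 0.225, -0.03, 0, 0, 1.326]
    - [0.475, 0.225, -0.03, 0, 0, 1.326]
    - [0.475, 0.225, -0.03, 0, 0, 1.326]
    - [0.475, 0.225, -0.03, 0, 0, 1.326]
    - [0.475, 0.225, -0.03, 0, 0, 1.326]
  grip: 1

```text
clock: 1.15
tool_pos: [0.5511, 0.3362, 0.2551]
orientation: [180.0, 0.0, -90.2]
force: [0.3, 0.8, 0.4]
opening: 0.0874
gripper_force: 0.0
```

Run:
```python
from h import *
np.set_printoptions(precision=3,suppress=True)
o=telemetry.get_obs();i=viewer.snapshot('wrist');c=cam('wrist',o)
print(o['tool_pos'],o['orientation'])
np.savez('pics/w1.npz',i=i,K=c[0],k=c[1],E=c[2]);cv2.imwrite('pics/w1.png',i[:,:,::-1])
a,b=cam('scene'),cam('side')
for n,p,q in[('hh1foot',(278,364),(380,199)),('hh1tip',(260,285),(365,152)),('hh1tip2',(306,343),(394,170)),('hh2foot',(202,246),(476,303)),('hh2tip',(207,185),(476,225))]:
    print(n,*tri(a,p,b,q))
```

```text
[0.551 0.336 0.255] [179.993   0.001 -90.216]
hh1foot [0.747 0.233 0.01 ] 0.003194235112259259
hh1tip [0.715 0.191 0.18 ] 0.07707041761549506
hh1tip2 [0.745 0.258 0.093] 0.0882657503656811
hh2foot [ 0.751 -0.242  0.013] 0.0020499321138552355
hh2tip [ 0.723 -0.223  0.204] 0.010874452894281234
```

View pics/w1.png

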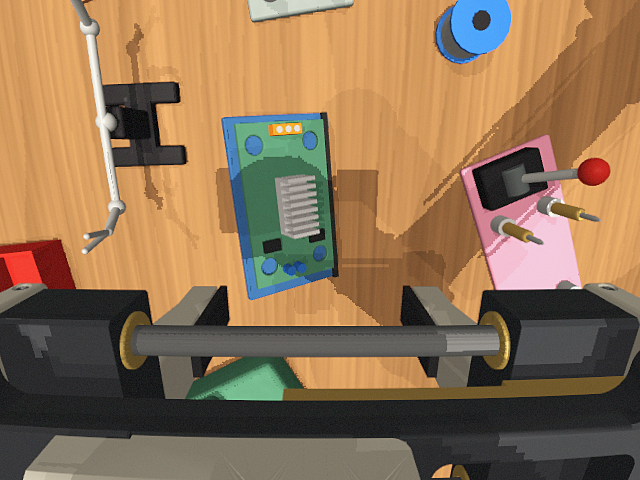

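The wrist view shows the board's four holes at about (254,145), (310,140), (269,266) and (320,253). The sink is at (297,207) and the orange block at (286,129), i.e. -y is up in the image, and nothing stands beside the sink where the fingers go. I'll measure the holes and solve for the pose.

```bash
cat >> h.py <<'E'
def blob(m,p,r=16):
    "centroid of the mask component nearest p"
    n,l,s,ce=cv2.connectedComponentsWithStats(m.astype(np.uint8))
    ok=[k for k in range(1,n) if s[k,4]>15]
    k=min(ok,key=lambda k:np.hypot(*(ce[k]-p)));return ce[k],s[k]
def pnp(c,P,X):
    K,k,E=c;ok,r,t=cv2.solvePnP(np.float64(X),np.float64(P),K,np.float64([k,0,0,0]))
    T=np.eye(4);T[:3,:3]=cv2.Rodrigues(r)[0];T[:3,3]=t[:,0];return E@T
E
python3 - <<'E'
from h import *
np.set_printoptions(precision=3,suppress=True)
f=np.load('pics/w1.npz');i=f['i'];c=(f['K'],float(f['k']),f['E'])
h=cv2.cvtColor(i,cv2.COLOR_RGB2HSV)
blue=cv2.inRange(h,(100,90,40),(125,255,255))
# holes
P=[]
for p in[(254,145),(310,140),(269,266),(320,253)]:
    x,y=p;w=i[y-13:y+14,x-13:x+14];m=blue[y-11:y+12,x-11:x+12]
    ce,s=blob(m,np.array([11,11]));P.append(ce+np.array(p)-11);print(p,P[-1],s[2:])
X=[(.03,-.06,.003),(-.03,-.06,.003),(.03,.06,.003),(-.03,.06,.003)]
T=pnp(c,P,X);print(T);print('axes euler ZYX',R.from_matrix(T[:3,:3]).as_euler('ZYX',degrees=True))
print('mid20',T@[0,0,.02,1],'px',proj(c,(T@[0,0,.035,1])[:3]),'term',proj(c,(T@[0,-.07,.011,1])[:3]),'rms',[np.round(proj(c,(T@np.r_[x,1])[:3])-p,1) for x,p in zip(X,P)])
# stand-alone: rays to plane with known tilt: hole midheight 65mm
mid=np.mean([plane(c,p,.065) for p in P],0);print('mean at z=.065',mid)
g=cv2.inRange(h,(50,60,40),(95,255,255));print('green',cv2.minAreaRect(np.argwhere(g[100:300,220:340])[:,::-1].astype(np.float32)))
E
```

```text
(254, 145) [253.244 144.95 ] [ 17  19 258]
(310, 140) [309.098 140.223] [ 13  18 184]
(269, 266) [268.689 265.645] [ 14  16 183]
(320, 253) [318.644 252.756] [ 12  15 135]
[[ 0.862 -0.08  -0.5    0.578]
 [ 0.069  0.997 -0.04   0.317]
 [ 0.502 -0.     0.865  0.064]
 [ 0.     0.     0.     1.   ]]
axes euler ZYX [  4.588 -30.109  -0.013]
mid20 [0.568 0.316 0.081 1.   ] px [303.542 206.789] term [284.722 131.164] rms [array([-0., -0.]), array([0., 0.]), array([-0.,  0.]), array([ 0., -0.])]
mean at z=.065 [0.578 0.317 0.065]
green ((64.92069244384766, 102.54827880859375), (166.17401123046875, 89.43998718261719), 85.2363510131836)
```

```bash
cat >> h.py <<'E'
def delta(T,o=None):
    A=toolT(o or telemetry.get_obs());M=np.linalg.inv(A)@T
    return np.r_[M[:3,3],R.from_matrix(M[:3,:3]).as_rotvec()]
def grasp(B,z):
    "tool pose with TCP z above underside of a plate with pose B"
    G=np.eye(4);G[:3,:3]=np.array([[0,-1,0],[-1,0,0],[0,0,-1]]).T;G[2,3]=z
    return B@G
E
python3 - <<'E'
from h import *
np.set_printoptions(precision=4,suppress=True)
B=np.eye(4);B[:3,:3]=R.from_euler('ZYX',[4.6,-30,0],degrees=True).as_matrix();B[:3,3]=[.578,.317,.065]
np.save('B.npy',B)
for z in(.1,.0085):print(delta(grasp(B,z)), grasp(B,z)[:3,3])
E
```

```text
[ 0.0185  0.0275  0.1036  0.5223 -0.0245 -0.0837] [0.5282 0.313  0.1516]
[ 0.0144 -0.018   0.1829  0.5223 -0.0245 -0.0837] [0.5738 0.3167 0.0724]
```

carry_out:
  rows:
    - [0.0185, 0.0275, 0.05, 0.26, -0.012, -0.042]
    - [0.0185, 0.0275, 0.07, 0.5223, -0.0245, -0.0837]
    - [0.0185, 0.0275, 0.1036, 0.5223, -0.0245, -0.0837]
    - [0.0185, 0.0275, 0.1036, 0.5223, -0.0245, -0.0837]
    - [0.0185, 0.0275, 0.1036, 0.5223, -0.0245, -0.0837]
    - [0.0185, 0.0275, 0.1036, 0.5223, -0.0245, -0.0837]
  grip: 0.15

```text
clock: 1.95
tool_pos: [0.52, 0.318, 0.1494]
orientation: [-150.2, 0.0, -85.0]
force: [1.6, -0.6, -0.1]
opening: 0.0507
gripper_force: 0.0
```

Run:
```python
from h import *
np.set_printoptions(precision=4,suppress=True)
B=np.load('B.npy');o=telemetry.get_obs();print(o['opening'],o['tool_pos'],delta(grasp(B,.1)),delta(grasp(B,.0085)))
```

```text
0.0506581801303877 [0.52   0.318  0.1494] [ 0.0057 -0.0078  0.0019  0.0031  0.0037  0.0056] [ 0.0061 -0.0081  0.0934  0.0031  0.0037  0.0056]
```

carry_out:
  rows:
    - [0.006, -0.008, 0.03, 0.003, 0.004, 0.0056]
    - [0.006, -0.008, 0.06, 0.003, 0.004, 0.0056]
    - [0.006, -0.008, 0.08, 0.003, 0.004, 0.0056]
    - [0.006, -0.008, 0.093, 0.003, 0.004, 0.0056]
    - [0.006, -0.008, 0.093, 0.003, 0.004, 0.0056]
    - [0.006, -0.008, 0.093, 0.003, 0.004, 0.0056]

```text
clock: 2.7
tool_pos: [0.5758, 0.3252, 0.0932]
orientation: [-151.6, -0.9, -85.9]
force: [-1.5, 0.4, -1.9]
opening: 0.0503
gripper_force: 1.0
```

Run:
```python
from h import *
np.set_printoptions(precision=4,suppress=True)
B=np.load('B.npy');o=telemetry.get_obs();print(o['force'],delta(grasp(B,.0085)))
```

```text
[-1.5097  0.3615 -1.8872] [ 0.0081  0.0123  0.0172  0.0273 -0.0191 -0.0002]
```

Run:
```python
from h import *
np.set_printoptions(precision=3,suppress=True)
o=telemetry.get_obs();print(o['joint_pos'],o['qvel'],o['force'],o['moment'],o['tau'])
o=telemetry.get_obs();i=viewer.snapshot('wrist');j=viewer.snapshot('scene')
cv2.imwrite('pics/w2.png',np.hstack([cv2.resize(i,(400,300)),cv2.resize(j[270:420,270:470],(400,300))])[:,:,::-1])
```

```text
[  36.706   14.762  -52.685   95.485  -15.688 -124.753] [-0.149 -0.547 -0.091 -0.241  0.153 -0.174] [-1.51   0.361 -1.887] [0.162 2.226 0.03 ] [ -0.75  -41.577  21.399   0.007  -1.595   0.075]
```

View pics/w2.png

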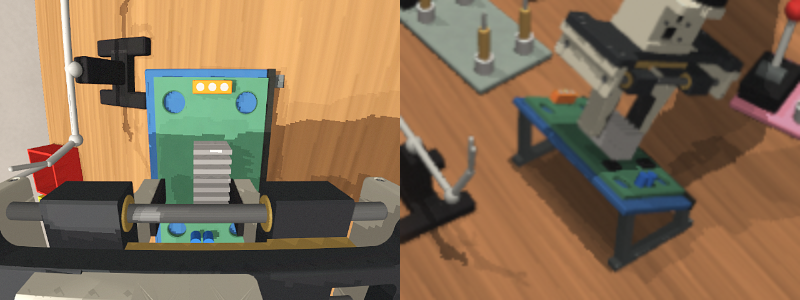

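Joint 4 is stuck at its 95.5° limit, and the picture shows the fingers beside the sink with the board undisturbed. The flat pads let me lean the gripper about the closing axis (15° towards +y), which should bring joint 4 back into range.

```bash
cat >> h.py <<'E'
def graspl(B,zg,phi,lift=0):
    "tool leaning phi deg about plate x; pads' grasp point zg above underside, backed off by lift along plate z"
    s,c=np.sin(np.radians(phi)),np.cos(np.radians(phi))
    G=np.eye(4);G[:3,:3]=np.array([[0,-c,s],[-1,0,0],[0,-s,-c]]).T;G[:3,3]=[0,-.019*s,zg-.019*c+lift]
    return B@G
E
python3 - <<'E'
from h import *
np.set_printoptions(precision=4,suppress=True)
B=np.load('B.npy')
print(delta(grasp(B,.1)));print(delta(graspl(B,.029,15,.08)));print(delta(graspl(B,.029,15,0)))
E
```

```text
[ 0.0096  0.015  -0.074   0.0271 -0.019  -0.001 ]
[ 0.0144  0.0148 -0.0646  0.0271  0.2428  0.0026]
[0.0128 0.0126 0.0154 0.0271 0.2428 0.0026]
```

carry_out:
  rows:
    - [0.003, 0.0, -0.04, 0, 0.0, 0]
    - [0.008, 0.008, -0.065, 0.02, 0.12, 0]
    - [0.0144, 0.0148, -0.065, 0.027, 0.243, 0.003]
    - [0.0144, 0.0148, -0.065, 0.027, 0.243, 0.003]
    - [0.0144, 0.0148, -0.065, 0.027, 0.243, 0.003]

```text
clock: 3.42
tool_pos: [0.5334, 0.3085, 0.1436]
orientation: [-149.2, -12.9, -93.0]
force: [0.6, -1.3, 0.6]
opening: 0.0505
gripper_force: 0.0
```

Run:
```python
from h import *
np.set_printoptions(precision=4,suppress=True)
B=np.load('B.npy');print(telemetry.get_obs()['joint_pos'])
print(delta(graspl(B,.029,15,.08)));print(delta(graspl(B,.029,15,0)))
```

```text
[  60.5496   13.5806  -46.6692   56.0762  -40.9879 -107.1762]
[ 0.0001  0.0003  0.      0.0004  0.0012 -0.0009]
[-0.0206  0.0002  0.0773  0.0004  0.0012 -0.0009]
```

carry_out:
  rows:
    - [-0.0069, 0, 0.0258, 0, 0.001, -0.001]
    - [-0.0137, 0, 0.0515, 0, 0.001, -0.001]
    - [-0.0175, 0, 0.066, 0, 0.001, -0.001]
    - [-0.0206, 0, 0.0773, 0, 0.001, -0.001]
    - [-0.0206, 0, 0.0773, 0, 0.001, -0.001]
    - [-0.0206, 0, 0.0773, 0, 0.001, -0.001]

```text
clock: 4.18
tool_pos: [0.5738, 0.3098, 0.0746]
orientation: [-149.2, -13.0, -93.2]
force: [0.2, 0.8, -0.2]
opening: 0.0504
gripper_force: 0.0
```

Run:
```python
from h import *
np.set_printoptions(precision=4,suppress=True)
B=np.load('B.npy');o=telemetry.get_obs();print(o['joint_pos'],o['force'])
print(delta(graspl(B,.029,15,0)))
```

```text
[  51.561    20.791   -48.7666   72.9136  -33.6868 -118.2026] [ 0.2352  0.8129 -0.205 ]
[-0.0018  0.0006 -0.0004  0.0012 -0.0023 -0.0021]
```

carry_out:
  rows:
    - [0, 0, 0, 0, 0, 0]
    - [0, 0, 0, 0, 0, 0]
    - [0, 0, 0, 0, 0, 0]
    - [0, 0, 0, 0, 0, 0]
    - [0, 0, 0, 0, 0, 0]
    - [0, 0, 0, 0, 0, 0]
  grip: -1

```text
clock: 4.92
tool_pos: [0.5732, 0.3112, 0.0744]
orientation: [-149.2, -13.0, -93.1]
force: [-5.3, -0.0, 6.2]
opening: 0.0279
gripper_force: 30.0
```

carry_out:
  rows:
    - [0.003, 0, -0.01, 0, 0, 0]
    - [0.006, 0, -0.025, 0, 0, 0]
    - [0.0137, 0, -0.0515, 0, 0, 0]
    - [0.0206, 0, -0.0773, 0, 0, 0]
    - [0.0206, 0, -0.0773, 0, 0, 0]
    - [0.0206, 0, -0.0773, 0, 0, 0]

```text
clock: 5.68
tool_pos: [0.5334, 0.3078, 0.1426]
orientation: [-149.2, -13.1, -93.1]
force: [-0.4, -1.2, -3.6]
opening: 0.0278
gripper_force: 30.0
```

Run:
```python
from h import *
np.set_printoptions(precision=4,suppress=True)
o=telemetry.get_obs();print(o['joint_pos'])
a,b=viewer.snapshot('scene'),viewer.snapshot('side')
# stand posts: tips estimate by silver bases/brass mask
for n,i,(x,y,w,h) in(('scene',a,(240,220,120,100)),('side',b,(310,195,100,100))):
    hs=cv2.cvtColor(i,cv2.COLOR_RGB2HSV)[y:y+h,x:x+w]
    m=cv2.inRange(hs,(15,110,60),(28,255,255))
    k,l,s,c=cv2.connectedComponentsWithStats(m)
    print(n,[(c[j]+[x,y],s[j]) for j in range(1,k) if s[j,4]>15])
```

```text
[  60.5739   13.7211  -46.6387   55.9849  -41.1142 -107.1465]
scene [(array([327.195, 231.26 ]), array([ 77,   4,  22,  14, 200], dtype=int32)), (array([301.7867, 256.4   ]), array([59, 29,  6, 16, 75], dtype=int32)), (array([281.8095, 265.6429]), array([39, 38,  7, 16, 84], dtype=int32)), (array([331.8784, 280.7838]), array([89, 53,  6, 16, 74], dtype=int32)), (array([311.2836, 290.9254]), array([69, 64,  6, 16, 67], dtype=int32))]
side [(array([361.258 , 246.7522]), array([   0,    0,  100,  100, 4737], dtype=int32)), (array([351.5781, 250.0781]), array([40, 48,  5, 16, 64], dtype=int32))]
```

Run:
```python
from h import *
np.set_printoptions(precision=4,suppress=True)
a=cam('scene')
P=[(301.8,256.4),(281.8,265.6),(331.9,280.8),(311.3,290.9)]
X=[plane(a,p,.051) for p in P];print(X)
y=(X[2]+X[3]-X[0]-X[1]);yaw=np.degrees(np.arctan2(-y[0],y[1]));S=np.mean(X,0);print(S,yaw,np.linalg.norm(y)/2)
B=np.eye(4);B[:3,:3]=R.from_euler('z',yaw,degrees=True).as_matrix();B[:3,3]=S;B[2,3]=.0
np.save('S0.npy',B)
L=B.copy();L[:3,3]+=B[:3,1]*.17;L[2,3]=.24
print(delta(graspl(L,.029,15)),graspl(L,.029,15)[:3,3])
```

```text
[array([ 0.5581, -0.0229,  0.051 ]), array([ 0.6181, -0.0134,  0.051 ]), array([0.5408, 0.0964, 0.051 ]), array([0.6004, 0.1048, 0.051 ])]
[0.5794 0.0412 0.051 ] 8.385107767649137 0.11996786828997207
[ 0.1233 -0.0658 -0.057  -0.4865 -0.0206 -0.1987] [0.5553 0.2046 0.2506]
```

carry_out:
  rows:
    - [0.02, -0.01, -0.03, 0, 0, 0]
    - [0.05, -0.03, -0.057, -0.16, -0.007, -0.066]
    - [0.09, -0.05, -0.057, -0.32, -0.014, -0.13]
    - [0.1233, -0.0658, -0.057, -0.4865, -0.0206, -0.1987]
    - [0.1233, -0.0658, -0.057, -0.4865, -0.0206, -0.1987]
    - [0.1233, -0.0658, -0.057, -0.4865, -0.0206, -0.1987]
    - [0.1233, -0.0658, -0.057, -0.4865, -0.0206, -0.1987]

```text
clock: 6.65
tool_pos: [0.5552, 0.2041, 0.2502]
orientation: [-180.0, -15.1, -81.7]
force: [-0.7, 0.2, -2.0]
opening: 0.0278
gripper_force: 30.0
```

Run:
```python
from h import *
np.set_printoptions(precision=3,suppress=True)
o=telemetry.get_obs();i=viewer.snapshot('wrist');c=cam('wrist',o)
print(o['tool_pos'],o['orientation'],o['joint_pos'])
np.savez('pics/w3.npz',i=i,K=c[0],k=c[1],E=c[2]);cv2.imwrite('pics/w3.png',i[:,:,::-1])
S=np.load('S0.npy');print([proj(c,(S@[x,y,.097,1])[:3]) for x in(-.03,.03) for y in(-.06,.06)])
```

```text
[0.555 0.204 0.25 ] [-179.968  -15.054  -81.731] [ 46.739  14.917 -10.838  12.23  -74.069 -42.848]
[array([344.865,  36.896]), array([345.423, 161.515]), array([282.162,  37.063]), array([282.155, 161.667])]
```

View pics/w3.png

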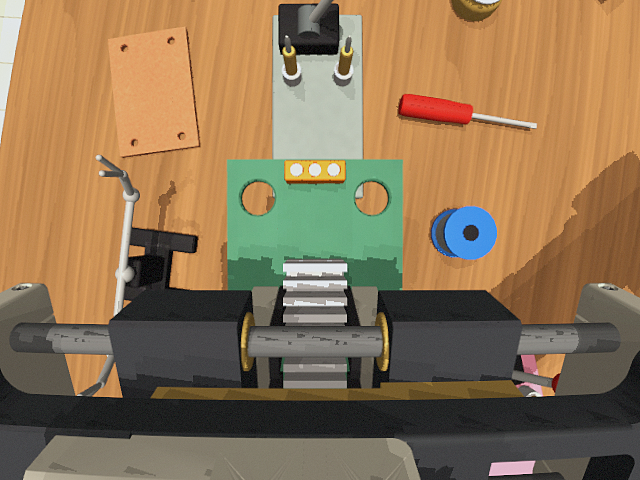

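The wrist view shows the board held level with its holes at (258,198) and (372,198) and the orange block towards the lever. The two -y posts have their tips near (288,40) and (347,40). I'll measure both in this frame.

Run:
```python
from h import *
np.set_printoptions(precision=4,suppress=True)
f=np.load('pics/w3.npz');i=f['i'];c=(f['K'],float(f['k']),f['E']);h=cv2.cvtColor(i,cv2.COLOR_RGB2HSV)
S=np.load('S0.npy');Si=np.linalg.inv(S)
m=cv2.inRange(h[20:100,270:370],(15,100,50),(30,255,255))
k,l,s,ce=cv2.connectedComponentsWithStats(m)
for j in range(1,k):
    if s[j,4]>30:
        p=ce[j]+[270,20];X=plane(c,p,.051);print('brass',p,s[j],X,(Si@np.r_[X,1])[:2])
        bot=np.array([p[0],0])
g=cv2.inRange(h,(55,60,40),(95,255,255));
cs,hi=cv2.findContours(g,cv2.RETR_CCOMP,cv2.CHAIN_APPROX_NONE)
B=graspl(np.eye(4),.029,15);o=f['E']@np.linalg.inv(viewer.camera_info('wrist')['tool_from_camera'])
PB=o@np.linalg.inv(B);print('predicted board pose',PB)
for q,hh in zip(cs,hi[0]):
    if hh[3]>=0 and 500<cv2.contourArea(q)<2500:
        e=cv2.fitEllipse(q);print('hole',e);X=plane(c,e[0],PB[2,3]+.005);print(X,(np.linalg.inv(PB)@np.r_[X,1])[:3])
```

```text
brass [270.5078  54.5234] [  0   0   3  73 128] [ 0.6357 -0.0187  0.051 ] [ 0.047  -0.0675]
brass [365.9664  58.5217] [ 92   0   8  80 506] [ 0.5321 -0.0293  0.051 ] [-0.057  -0.0629]
brass [289.8533  60.38  ] [ 12  26  15  29 300] [ 0.6139 -0.0152  0.051 ] [ 0.0259 -0.0608]
brass [344.7801  60.7869] [ 68  26  15  29 291] [ 0.5546 -0.0233  0.051 ] [-0.0339 -0.0603]
predicted board pose [[ 0.9896 -0.144  -0.0007  0.5545]
 [ 0.144   0.9896  0.0009  0.209 ]
 [ 0.0005 -0.0009  1.      0.2396]
 [ 0.      0.      0.      1.    ]]
hole ((371.1026306152344, 197.76803588867188), (34.34114456176758, 35.31245422363281), 170.7101287841797)
[0.5334 0.1467 0.2446] [-0.0299 -0.0586  0.005 ]
hole ((257.9325866699219, 197.86778259277344), (34.01734924316406, 35.559749603271484), 24.952770233154297)
[0.5917 0.1552 0.2446] [ 0.029  -0.0585  0.0049]
```

Run:
```python
from h import *
np.set_printoptions(precision=4,suppress=True)
S=np.load('S0.npy');L=S.copy();L[:3,3]=(S@[-.003,-.002,.118,1])[:3]
print(delta(graspl(L,.029,15)))
```

```text
[ 0.1343  0.0023  0.1622 -0.0003 -0.0009 -0.0008]
```

carry_out:
  rows:
    - [0.05, 0.001, 0.03, 0, -0.001, -0.001]
    - [0.09, 0.002, 0.07, 0, -0.001, -0.001]
    - [0.12, 0.0023, 0.11, 0, -0.001, -0.001]
    - [0.1343, 0.0023, 0.145, 0, -0.001, -0.001]
    - [0.1343, 0.0023, 0.1622, 0, -0.001, -0.001]
    - [0.1343, 0.0023, 0.1622, 0, -0.001, -0.001]
    - [0.1343, 0.0023, 0.1622, 0, -0.001, -0.001]

```text
clock: 7.58
tool_pos: [0.5783, 0.0359, 0.1304]
orientation: [-179.9, -14.9, -81.5]
force: [0.1, -1.2, -1.9]
opening: 0.0278
gripper_force: 30.0
```

Run:
```python
from h import *
np.set_printoptions(precision=3,suppress=True)
o=telemetry.get_obs();i=viewer.snapshot('wrist');c=cam('wrist',o);j=viewer.snapshot('scene');k=viewer.snapshot('side')
print(o['tool_pos'],o['orientation'],o['joint_pos'])
np.savez('pics/w4.npz',i=i,K=c[0],k=c[1],E=c[2])
t=lambda I,x,y,w,h:cv2.resize(I[y:y+h,x:x+w],(400,300),interpolation=cv2.INTER_CUBIC)
cv2.imwrite('pics/w4.png',np.vstack([cv2.resize(i[140:260,215:415],(800,300+180),interpolation=cv2.INTER_CUBIC)[:300+180:,:][:300],np.hstack([t(j,220,200,160,120),t(k,290,160,160,120)])])[:,:,::-1])
```

```text
[0.578 0.036 0.13 ] [-179.873  -14.882  -81.483] [ 31.644  16.805 -26.824  17.16  -53.466 -34.229]
```

View pics/w4.png

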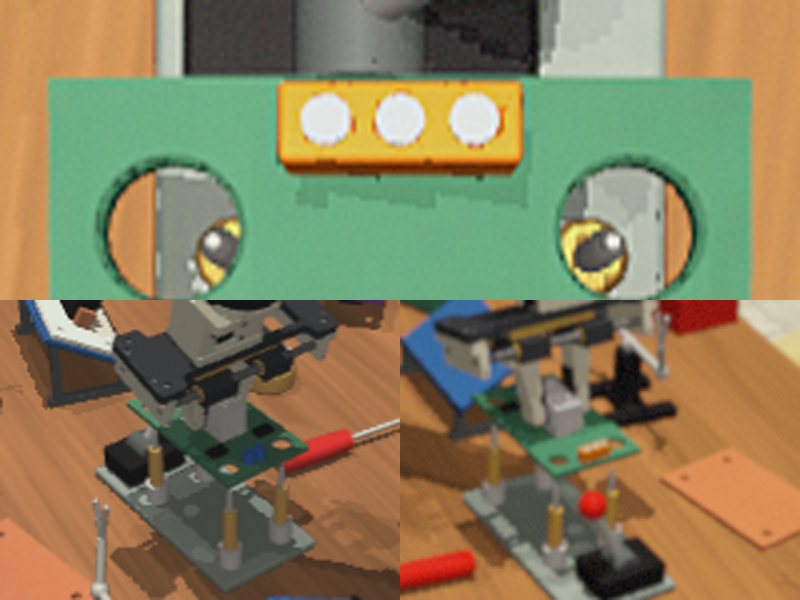

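The picture shows the post tips through the board's holes, at about (268,200.3) and (368,200.3). The hole centres are at (258,197.9) and (371.1,197.8). I'll work out the correction.

Run:
```python
from h import *
np.set_printoptions(precision=4,suppress=True)
f=np.load('pics/w4.npz');i=f['i'];c=(f['K'],float(f['k']),f['E']);h=cv2.cvtColor(i,cv2.COLOR_RGB2HSV)
g=cv2.inRange(h,(55,60,30),(95,255,255))
cs,hi=cv2.findContours(g,cv2.RETR_CCOMP,cv2.CHAIN_APPROX_NONE)
o=telemetry.get_obs();PB=toolT(o)@np.linalg.inv(graspl(np.eye(4),.029,15));print('pred',PB[:3,3],PB[2]);I=np.linalg.inv(PB)
H=[];
for q,hh in zip(cs,hi[0]):
    if hh[3]>=0 and 500<cv2.contourArea(q)<2500:
        e=cv2.fitEllipse(q);H.append(e[0]);
        for dz in(.005,.002):print('hole',e[0],e[1],(I@np.r_[plane(c,e[0],PB[2,3]+dz),1])[:2])
for p in((268,200.3),(368,200.3)):
    X=plane(c,p,.0965);print('tip',X,(I@np.r_[X,1])[:2])
```

```text
pred [0.5779 0.0409 0.1199] [0.0026 0.0027 1.     0.1199]
hole (371.1117858886719, 197.83897399902344) (34.18077850341797, 35.0223274230957) [-0.0301 -0.0586]
hole (371.1117858886719, 197.83897399902344) (34.18077850341797, 35.0223274230957) [-0.0306 -0.0589]
hole (257.82574462890625, 197.8422088623047) (33.910850524902344, 35.168861389160156) [ 0.0288 -0.0586]
hole (257.82574462890625, 197.8422088623047) (33.910850524902344, 35.168861389160156) [ 0.0293 -0.0589]
hole (314.5257568359375, 171.3747100830078) (27.97502326965332, 76.6206283569336) [-0.0007 -0.0722]
hole (314.5257568359375, 171.3747100830078) (27.97502326965332, 76.6206283569336) [-0.0007 -0.0728]
tip [ 0.6139 -0.0146  0.0965] [ 0.0273 -0.0603]
tip [ 0.5544 -0.0236  0.0965] [-0.0329 -0.0603]
```

carry_out:
  rows:
    - [0.0015, 0.0022, 0.0004, 0, 0, 0]
    - [0.0015, 0.0022, 0.0004, 0, 0, 0]
    - [-0.0017, 0.0022, 0.0123, 0, 0, 0]
    - [-0.0049, 0.0022, 0.0242, 0, 0, 0]
    - [-0.0081, 0.0022, 0.0361, 0, 0, 0]
    - [-0.0081, 0.0022, 0.0361, 0, 0, 0]
    - [-0.0081, 0.0022, 0.0361, 0, 0, 0]

```text
clock: 8.6
tool_pos: [0.5764, 0.0334, 0.0926]
orientation: [-180.0, -14.9, -81.5]
force: [-0.7, 0.2, -2.7]
opening: 0.0277
gripper_force: 30.0
```

Run:
```python
from h import *
np.set_printoptions(precision=4,suppress=True)
o=telemetry.get_obs();i=viewer.snapshot('wrist');c=cam('wrist',o)
PB=toolT(o)@np.linalg.inv(graspl(np.eye(4),.029,15));print('pred',PB[:3,3],PB[2,:3],o['force']);I=np.linalg.inv(PB)
np.savez('pics/w5.npz',i=i,K=c[0],k=c[1],E=c[2])
cv2.imwrite('pics/w5.png',cv2.resize(i[160:235,215:415],(800,300),interpolation=cv2.INTER_CUBIC)[:,:,::-1])
```

```text
pred [0.5757 0.0382 0.082 ] [0.0008 0.002  1.    ] [-0.7168  0.1602 -2.6692]
```

View pics/w5.png

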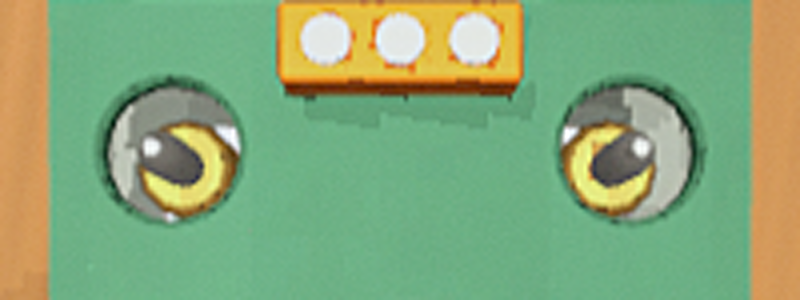

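Run:
```python
from h import *
np.set_printoptions(precision=4,suppress=True)
f=np.load('pics/w5.npz');i=f['i'];c=(f['K'],float(f['k']),f['E'])
o=telemetry.get_obs();PB=toolT(o)@np.linalg.inv(graspl(np.eye(4),.029,15));I=np.linalg.inv(PB)
h=cv2.cvtColor(i,cv2.COLOR_RGB2HSV);m=cv2.inRange(h[180:225,240:390],(14,120,60),(32,255,255))
for sl,x0 in((slice(0,40),240),(slice(110,150),350)):
    q=np.argwhere(m[:,sl])[:,::-1];hull=cv2.convexHull(q.astype(np.int32));e=cv2.minEnclosingCircle(hull);p=np.array(e[0])+[x0,180]
    X=plane(c,p,.0712);print('brass',p,e[1],(I@np.r_[X,1])[:2])
for p in((257.9,197.8),(371.1,197.8)):print('hole',*[(I@np.r_[plane(c,p,PB[2,3]+d),1])[:2] for d in(.005,.002)])
```

```text
brass [262.0325 201.6558] 12.258784294128418 [ 0.0291 -0.0583]
brass [366.2122 201.7066] 11.809083938598633 [-0.0299 -0.0582]
hole [ 0.0288 -0.0586] [ 0.0293 -0.059 ]
hole [-0.03   -0.0586] [-0.0305 -0.0589]
```

carry_out:
  rows:
    - [-0.0023, 0, 0.0073, 0, 0, 0]
    - [-0.0042, 0, 0.0145, 0, 0, 0]
    - [-0.0061, 0, 0.0218, 0, 0, 0]
    - [-0.0081, 0, 0.029, 0, 0, 0]
    - [-0.01, 0, 0.0362, 0, 0, 0]
    - [-0.012, 0, 0.0435, 0, 0, 0]
    - [-0.012, 0, 0.0435, 0, 0, 0]

```text
clock: 9.52
tool_pos: [0.5758, 0.0335, 0.0468]
orientation: [180.0, -14.9, -81.5]
force: [0.1, 0.5, -2.3]
opening: 0.028
gripper_force: 30.0
```

carry_out:
  rows:
    - [-0.0005, 0, 0.0019, 0, 0, 0]
    - [-0.0008, 0, 0.0029, 0, 0, 0]
    - [-0.001, 0, 0.0039, 0, 0, 0]
    - [-0.001, 0, 0.0039, 0, 0, 0]

```text
clock: 10.02
tool_pos: [0.5763, 0.0338, 0.0436]
orientation: [-179.9, -14.9, -81.6]
force: [1.2, 0.4, -2.3]
opening: 0.0279
gripper_force: 30.0
```

carry_out:
  rows:
    - [-0.0003, 0, 0.001, 0, 0, 0]
    - [-0.0005, 0, 0.0019, 0, 0, 0]
    - [-0.0008, 0, 0.0029, 0, 0, 0]
    - [-0.0008, 0, 0.0029, 0, 0, 0]

```text
clock: 10.52
tool_pos: [0.5764, 0.0339, 0.0413]
orientation: [-179.9, -14.9, -81.5]
force: [-2.5, 1.8, 5.5]
opening: 0.0279
gripper_force: 30.0
```

carry_out:
  rows:
    - [0, 0, 0, 0, 0, 0]
    - [0, 0, 0, 0, 0, 0]
    - [0, 0, 0, 0, 0, 0]
    - [0, 0, 0, 0, 0, 0]
  grip: 0.15

```text
clock: 11.02
tool_pos: [0.5763, 0.0338, 0.0404]
orientation: [-179.9, -14.9, -81.6]
force: [0.1, -0.0, -1.3]
opening: 0.0502
gripper_force: 0.0
```

carry_out:
  rows:
    - [0.005, 0, -0.02, 0, 0, 0]
    - [0.0155, 0, -0.058, 0, 0, 0]
    - [0.031, 0, -0.116, 0, 0, 0]
    - [0.044, 0, -0.164, 0, 0, 0]
    - [0.044, 0, -0.164, 0, 0, 0]
    - [0.044, 0, -0.164, 0, 0, 0]

```text
clock: 11.78
tool_pos: [0.5757, 0.0332, 0.2099]
orientation: [-180.0, -14.8, -81.6]
force: [0.4, 0.2, -0.6]
opening: 0.0504
gripper_force: 0.0
```

Run:
```python
from h import *
np.set_printoptions(precision=4,suppress=True)
o=telemetry.get_obs();i=viewer.snapshot('wrist');c=cam('wrist',o);print(o['tool_pos'],o['joint_pos'])
np.savez('pics/w6.npz',i=i,K=c[0],k=c[1],E=c[2])
h=cv2.cvtColor(i,cv2.COLOR_RGB2HSV);m=cv2.inRange(h,(14,120,60),(32,255,255))
# plate outline
g=cv2.inRange(h,(55,60,30),(95,255,255));cs,_=cv2.findContours(g,cv2.RETR_EXTERNAL,cv2.CHAIN_APPROX_NONE)
print([(cv2.boundingRect(q)) for q in cs if cv2.contourArea(q)>300])
j=viewer.snapshot('scene')
cv2.imwrite('pics/w6.png',np.vstack([i[:300,160:480],cv2.resize(j[210:330,230:358],(320,300))])[:,:,::-1])
```

```text
[0.5757 0.0332 0.2099] [ 31.6877  12.4255 -20.6898  15.2521 -63.6441 -30.8627]
[(269, 197, 91, 129)]
```

View pics/w6.png

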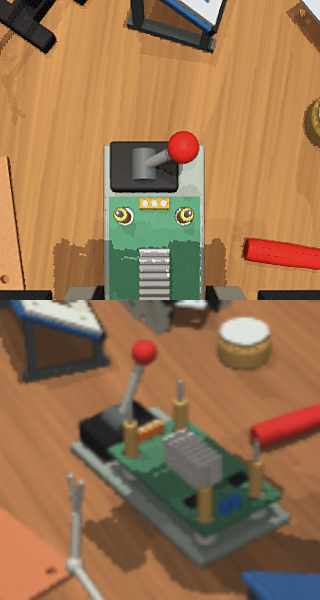

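The picture shows the board flat on the lower shoulders, with all four brass posts through its holes and the orange block by the lever. Now to the deck.

Run:
```python
from h import *
np.set_printoptions(precision=4,suppress=True)
T=toolT({'tool_pos':np.array([.5764,.0339,.0413]),'orientation':np.array([-179.9,-14.9,-81.55])})
S=T@np.linalg.inv(graspl(np.eye(4),.029,15));S[:3,3]=(S@[-.0006,.0013,0,1])[:3]
y=np.arctan2(S[1,0],S[0,0]);print(S[:3,3],np.degrees(y));S[:3,:3]=R.from_euler('z',y).as_matrix();S[2,3]=0;np.save('S1.npy',S)
T=np.eye(4);T[:3,:3]=R.from_euler('xyz',[180,0,-90],degrees=True).as_matrix();T[:3,3]=[.56,-.265,.265];print(delta(T))
```

```text
[0.5749 0.04   0.0307] 8.475713303698274
[ 0.297   0.0591  0.0211 -0.0179 -0.2598  0.1468]
```

carry_out:
  rows:
    - [0.06, 0.01, -0.02, 0, -0.05, 0.03]
    - [0.12, 0.02, -0.02, -0.01, -0.13, 0.07]
    - [0.18, 0.035, 0, -0.018, -0.26, 0.147]
    - [0.24, 0.05, 0.01, -0.018, -0.26, 0.147]
    - [0.297, 0.059, 0.021, -0.018, -0.26, 0.147]
    - [0.297, 0.059, 0.021, -0.018, -0.26, 0.147]
    - [0.297, 0.059, 0.021, -0.018, -0.26, 0.147]

```text
clock: 12.75
tool_pos: [0.5602, -0.2647, 0.2645]
orientation: [180.0, 0.1, -90.1]
force: [-0.3, 0.3, 0.3]
opening: 0.0504
gripper_force: 0.0
```

Run:
```python
from h import *
np.set_printoptions(precision=4,suppress=True)
o=telemetry.get_obs();i=viewer.snapshot('wrist');c=cam('wrist',o);print(o['tool_pos'],o['orientation'],o['joint_pos'])
np.savez('pics/w7.npz',i=i,K=c[0],k=c[1],E=c[2])
# predicted pixels of holes from rough estimate
h=cv2.cvtColor(i,cv2.COLOR_RGB2HSV);w=cv2.inRange(h,(0,0,90),(180,70,255));w[285:]=0
cs,hi=cv2.findContours(w,cv2.RETR_CCOMP,cv2.CHAIN_APPROX_NONE)
for q,hh in zip(cs,hi[0]):
    a=cv2.contourArea(q)
    if hh[3]<0 and a>1500 or hh[3]>=0 and 25<a<500:print('out' if hh[3]<0 else 'hole',a,cv2.minAreaRect(q),cv2.mean(h,cv2.drawContours(np.zeros_like(w),[q],-1,255,-1))[:3])
om=cv2.inRange(h,(8,150,150),(22,255,255));om[285:]=0;print('orange',[ (s,ce) for s,ce in zip(*cv2.connectedComponentsWithStats(om)[2:]) if s[4]>40])
cv2.imwrite('pics/w7.png',i[:,:,::-1])
```

```text
[ 0.5602 -0.2647  0.2645] [179.9683   0.1068 -90.0743] [ -7.3282  14.1962  -3.2694  -0.1068 -72.5794   7.2859]
out 6252.0 ((450.5, 186.0), (58.68986129760742, 111.01576232910156), 45.0) (100.0398431372549, 11.969725490196078, 218.29223529411766)
hole 28.5 ((435.25006103515625, 228.75003051757812), (5.656853675842285, 6.363960266113281), 45.0) (47.18421052631579, 95.0, 161.3157894736842)
hole 26.0 ((408.5000305175781, 203.5), (5.656853675842285, 5.656853675842285), 45.0) (39.457142857142856, 104.48571428571428, 127.02857142857142)
hole 29.5 ((492.25, 171.75), (5.656853675842285, 6.363960266113281), 45.0) (34.97435897435897, 98.0, 174.53846153846152)
hole 30.5 ((466.75006103515625, 144.25003051757812), (5.656853675842285, 6.363960266113281), 45.0) (25.25, 106.0, 120.72500000000001)
out 12837.5 ((292.32928466796875, 182.53660583496094), (87.35134887695312, 167.52464294433594), 6.34019136428833) (39.58397063322117, 52.491205261547876, 165.18698378709087)
hole 38.0 ((309.5000305175781, 240.50003051757812), (5.656853675842285, 8.485280990600586), 45.0) (81.0408163265306, 117.59183673469387
[... 1091 characters left out ...]
 640,    480, 235090], dtype=int32), array([316.526 , 267.4728])), (array([    0,     0,   640,   285, 70113], dtype=int32), array([331.4091, 146.6558])), (array([291, 105,  33,  16, 232], dtype=int32), array([305.3707, 112.1681])), (array([291, 146,  27,  11, 134], dtype=int32), array([303.0075, 150.9776])), (array([178, 182,  12,  17,  62], dtype=int32), array([183.7742, 189.9355])), (array([346, 191,   5,  22,  68], dtype=int32), array([347.9265, 201.3676])), (array([148, 204,   9,  14,  54], dtype=int32), array([152.0926, 210.463 ])), (array([123, 252,  24,  33, 323], dtype=int32), array([134.2415, 269.2105])), (array([146, 259,  40,  26, 526], dtype=int32), array([162.5722, 274.251 ]))]
```

Run:
```python
from h import *
np.set_printoptions(precision=4,suppress=True)
f=np.load('pics/w7.npz');c=(f['K'],float(f['k']),f['E'])
P=[(273,120.5),(326.25,129.75),(259.75,241.25),(309.5,240.5)]
X=[(.03,-.06,.003),(-.03,-.06,.003),(.03,.06,.003),(-.03,.06,.003)]
T=pnp(c,P,X);e=R.from_matrix(T[:3,:3]).as_euler('ZYX',degrees=True);print(T[:3,3],e,[np.round(proj(c,(T@np.r_[x,1])[:3])-p,1) for x,p in zip(X,P)])
n=R.from_euler('ZYX',[e[0],-30,0],degrees=True).as_matrix()
M=np.mean([plane(c,p,.065) for p in P],0);print('mid',M)
B=np.eye(4);B[:3,:3]=n;B[:3,3]=(T[:3,3]+M)/2;B[2,3]=.065;np.save('D.npy',B)
print('term px',proj(c,(B@[0,-.07,.012,1])[:3]))
for l in(.09,0):print(delta(graspl(B,.029,0,l)),graspl(B,.029,0,l)[:3,3])
```

```text
[ 0.5835 -0.3005  0.0635] [ -8.4483 -30.2624  -0.24  ] [array([-0. , -0.1]), array([-0. ,  0.1]), array([-0.1,  0.1]), array([ 0.1, -0.1])]
mid [ 0.5832 -0.3003  0.065 ]
term px [306.5645 114.8232]
[0.0292 0.0266 0.1133 0.5227 0.0403 0.1437] [ 0.5339 -0.2931  0.1516]
[ 0.036  -0.0179  0.1912  0.5227  0.0403  0.1437] [ 0.5784 -0.2997  0.0737]
```

carry_out:
  rows:
    - [0.01, 0.01, 0.0, 0.13, 0.01, 0.035]
    - [0.02, 0.02, 0.03, 0.26, 0.02, 0.07]
    - [0.0292, 0.0266, 0.07, 0.4, 0.03, 0.11]
    - [0.0292, 0.0266, 0.1, 0.5227, 0.04, 0.1437]
    - [0.0292, 0.0266, 0.1133, 0.5227, 0.0403, 0.1437]
    - [0.0292, 0.0266, 0.1133, 0.5227, 0.0403, 0.1437]
    - [0.0292, 0.0266, 0.1133, 0.5227, 0.0403, 0.1437]

```text
clock: 13.68
tool_pos: [0.5364, -0.2933, 0.1542]
orientation: [-149.8, -0.0, -98.3]
force: [-0.1, 0.4, 0.5]
opening: 0.0506
gripper_force: 0.0
```

Run:
```python
from h import *
np.set_printoptions(precision=4,suppress=True)
B=np.load('D.npy');print(telemetry.get_obs()['joint_pos'])
for l in(.09,0):print(delta(graspl(B,.029,0,l)))
```

```text
[-11.4352   5.2715 -35.8624  -4.7308 -18.7587   7.1815]
[ 0.0002  0.0036  0.001  -0.0035  0.0003  0.0021]
[ 0.0002  0.0039  0.091  -0.0035  0.0003  0.0021]
```

Run:
```python
from h import *
np.set_printoptions(precision=4,suppress=True)
B=np.load('D.npy')
for l in(.09,0):print(delta(graspl(B,.030,-15,l)))
```

```text
[-0.0048  0.0036 -0.0007 -0.0032 -0.2615  0.0025]
[-0.0047  0.0039  0.0893 -0.0032 -0.2615  0.0025]
```

carry_out:
  rows:
    - [-0.0025, 0.002, 0, 0, -0.13, 0.0025]
    - [-0.0048, 0.0036, 0, -0.0032, -0.2615, 0.0025]
    - [-0.0048, 0.0036, 0.02, -0.0032, -0.2615, 0.0025]
    - [-0.0048, 0.0036, 0.03, -0.0032, -0.2615, 0.0025]
    - [-0.0048, 0.0036, 0.03, -0.0032, -0.2615, 0.0025]
    - [-0.0048, 0.0036, 0.03, -0.0032, -0.2615, 0.0025]
    - [-0.0048, 0.0036, 0.03, -0.0032, -0.2615, 0.0025]

```text
clock: 14.55
tool_pos: [0.547, -0.2899, 0.1258]
orientation: [-149.2, 12.9, -90.9]
force: [0.6, -0.3, -0.2]
opening: 0.0503
gripper_force: 0.0
```

Run:
```python
from h import *
np.set_printoptions(precision=4,suppress=True)
B=np.load('D.npy');print(telemetry.get_obs()['joint_pos'])
for l in(.06,0):print(delta(graspl(B,.030,-15,l)))
```

```text
[-28.046   13.8874 -17.3483 -37.6631 -41.5328  48.5317]
[ 0.0001 -0.002  -0.0003  0.0007 -0.0006 -0.0005]
[ 0.0156 -0.0021  0.0577  0.0007 -0.0006 -0.0005]
```

carry_out:
  rows:
    - [0.005, -0.002, 0.0185, 0, 0, 0]
    - [0.01, -0.002, 0.037, 0, 0, 0]
    - [0.0135, -0.002, 0.05, 0, 0, 0]
    - [0.0156, -0.002, 0.0577, 0, 0, 0]
    - [0.0156, -0.002, 0.0577, 0, 0, 0]
    - [0.0156, -0.002, 0.0577, 0, 0, 0]

```text
clock: 15.3
tool_pos: [0.5781, -0.2957, 0.0745]
orientation: [-149.2, 13.0, -90.9]
force: [0.3, -0.8, -0.0]
opening: 0.0502
gripper_force: 0.0
```

Run:
```python
from h import *
np.set_printoptions(precision=4,suppress=True)
B=np.load('D.npy');o=telemetry.get_obs();print(o['joint_pos'],o['force'],delta(graspl(B,.030,-15,0)))
```

```text
[-27.7691  20.0893 -15.6397 -41.027  -37.9025  52.6109] [ 0.3329 -0.8142 -0.0297] [-0.0011 -0.0003 -0.0003  0.0006 -0.0007 -0.0022]
```

carry_out:
  rows:
    - [0, 0, 0, 0, 0, 0]
    - [0, 0, 0, 0, 0, 0]
    - [0, 0, 0, 0, 0, 0]
    - [0, 0, 0, 0, 0, 0]
    - [0, 0, 0, 0, 0, 0]
    - [0, 0, 0, 0, 0, 0]
  grip: -1

```text
clock: 16.05
tool_pos: [0.5783, -0.2956, 0.0747]
orientation: [-149.2, 13.0, -90.9]
force: [-2.8, -0.2, 5.4]
opening: 0.0298
gripper_force: 30.0
```

carry_out:
  rows:
    - [-0.003, 0, -0.01, 0, 0, 0]
    - [-0.006, 0, -0.025, 0, 0, 0]
    - [-0.0137, 0, -0.0515, 0, 0, 0]
    - [-0.0206, 0, -0.0773, 0, 0, 0]
    - [-0.0206, 0, -0.0773, 0, 0, 0]
    - [-0.0206, 0, -0.0773, 0, 0, 0]

```text
clock: 16.8
tool_pos: [0.5382, -0.2894, 0.1432]
orientation: [-149.2, 13.0, -91.0]
force: [0.6, 0.4, -3.8]
opening: 0.0299
gripper_force: 30.0
```

Run:
```python
from h import *
np.set_printoptions(precision=4,suppress=True)
S=np.load('S1.npy')
for x,y,z in((0,-.17,.22),(0,0,.16)):
    L=S.copy();L[:3,3]=(S@[x,y,z,1])[:3];print(delta(graspl(L,.030,-15)),graspl(L,.03,-15)[:3,3])
```

```text
[-0.1827 -0.0749 -0.0119 -0.5756 -0.0766 -0.147 ] [ 0.5992 -0.1233  0.2316]
[-0.3326 -0.0017  0.0565 -0.5756 -0.0766 -0.147 ] [0.5742 0.0448 0.1716]
```

carry_out:
  rows:
    - [-0.01, -0.01, -0.03, 0, 0, 0]
    - [-0.05, -0.03, -0.04, -0.15, -0.02, -0.04]
    - [-0.1, -0.05, -0.03, -0.3, -0.04, -0.075]
    - [-0.15, -0.065, -0.02, -0.45, -0.06, -0.11]
    - [-0.1827, -0.0749, -0.012, -0.5756, -0.0766, -0.147]
    - [-0.1827, -0.0749, -0.012, -0.5756, -0.0766, -0.147]
    - [-0.1827, -0.0749, -0.012, -0.5756, -0.0766, -0.147]

```text
clock: 17.68
tool_pos: [0.5996, -0.123, 0.23]
orientation: [179.9, 15.0, -81.5]
force: [-0.6, 0.8, -3.1]
opening: 0.0295
gripper_force: 30.0
```

Run:
```python
from h import *
np.set_printoptions(precision=4,suppress=True)
S=np.load('S1.npy');print(telemetry.get_obs()['joint_pos'])
L=S.copy();L[:3,3]=(S@[0,0,.125,1])[:3];print(delta(graspl(L,.030,-15)))
```

```text
[ -3.1914  18.7408   3.0344 -15.018  -77.9332  15.3205]
[-0.1398  0.0001  0.1342  0.0021  0.0004  0.0002]
```

carry_out:
  rows:
    - [-0.05, 0, 0.01, 0, 0, 0]
    - [-0.1, 0, 0.04, 0.001, 0, 0]
    - [-0.13, 0, 0.08, 0.002, 0, 0]
    - [-0.1398, 0, 0.12, 0.002, 0, 0]
    - [-0.1398, 0, 0.1342, 0.002, 0, 0]
    - [-0.1398, 0, 0.1342, 0.002, 0, 0]
    - [-0.1398, 0, 0.1342, 0.002, 0, 0]

```text
clock: 18.55
tool_pos: [0.5756, 0.0431, 0.1398]
orientation: [-179.7, 14.9, -81.5]
force: [0.7, 0.0, -3.5]
opening: 0.03
gripper_force: 30.0
```

```bash
cat > m.py <<'E'
from h import *
import sys
np.set_printoptions(precision=4,suppress=True)
o=telemetry.get_obs();i=viewer.snapshot('wrist');c=cam('wrist',o);n=sys.argv[1]
np.savez(f'pics/{n}.npz',i=i,K=c[0],k=c[1],E=c[2])
PB=toolT(o)@np.linalg.inv(graspl(np.eye(4),.030,-15));I=np.linalg.inv(PB);S=np.load('S1.npy')
print('pred deck in stand',(np.linalg.inv(S)@PB)[:3,3],PB[2,:3],o['force'])
h=cv2.cvtColor(i,cv2.COLOR_RGB2HSV);w=cv2.inRange(h,(0,0,90),(180,70,255))
for x in(.03,-.03):
    p=proj(c,(PB@[x,-.06,.005,1])[:3]);t=proj(c,(S@[x,-.06,.0965,1])[:3]);print('pred px hole',p,'tip',t)
cv2.imwrite(f'pics/{n}.png',cv2.resize(i[120:240,215:415],(800,480),interpolation=cv2.INTER_CUBIC)[:,:,::-1])
E
python3 m.py d1
```

```text
pred deck in stand [ 0.0012 -0.0019  0.1281] [ 0.0044 -0.001   1.    ] [ 0.7135  0.0194 -3.4635]
pred px hole [243.0974 175.1843] tip [258.5837 154.3732]
pred px hole [384.0806 175.1229] tip [373.8565 154.3164]
```

View pics/d1.png

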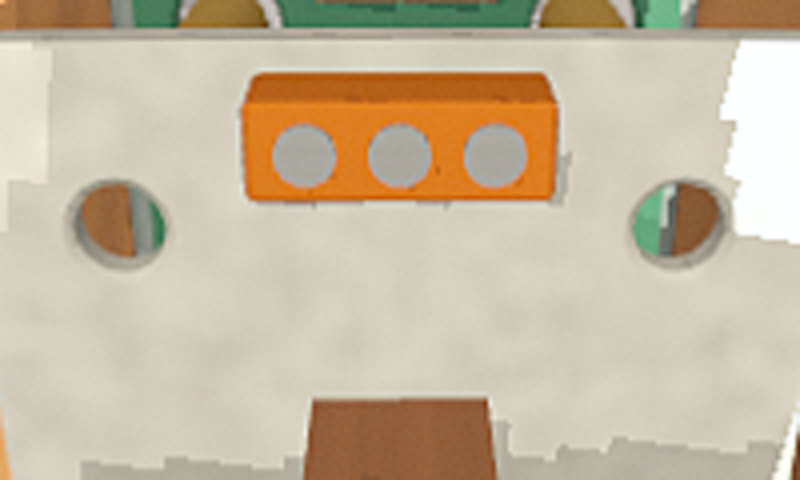

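The crop shows the deck's holes at about (245,176) and (385,176), within 1 mm of prediction, with the orange block at the lever's end. I'll apply a small shift and descend, watching the force.

carry_out:
  rows:
    - [-0.0016, 0.0004, 0.0004, -0.004, 0, 0]
    - [-0.0016, 0.0004, 0.0004, -0.004, 0, 0]
    - [0.002, 0.0004, 0.0139, -0.004, 0, 0]
    - [0.0057, 0.0004, 0.0274, -0.004, 0, 0]
    - [0.0057, 0.0004, 0.0274, -0.004, 0, 0]
    - [0.0057, 0.0004, 0.0274, -0.004, 0, 0]

```text
clock: 19.35
tool_pos: [0.5741, 0.0457, 0.1103]
orientation: [179.9, 15.0, -81.5]
force: [-0.7, 0.3, -3.2]
opening: 0.0298
gripper_force: 30.0
```

```bash
python3 m.py d2
python3 - <<'E'
from h import *
i=np.load('pics/d2.npz')['i']
h=cv2.cvtColor(i,cv2.COLOR_RGB2HSV)
# what fills the holes: coarse dump of grey/hue around each hole
for x0 in(230,370):
    print(x0);
    for y in range(162,192,2):print(y,' '.join('%3d/%3d'%(h[y,x,1],h[y,x,2]) for x in range(x0,x0+30,2)))
E
```

```text
pred deck in stand [-0.      0.0008  0.0986] [-0.0022 -0.0009  1.    ] [-0.6674  0.3464 -3.2204]
pred px hole [243.0941 175.1837] tip [245.8505 167.7643]
pred px hole [384.08   175.1213] tip [381.4941 167.7163]
230
162  28/212  28/213  29/212  25/213  30/216  30/215  30/215  30/214  28/213  26/212  27/214  27/214  27/216  28/216  27/215
164  29/211  28/212  29/212  31/217  27/214  29/211  34/196  31/198  31/209  28/212  28/217  28/217  27/215  27/215  30/214
166  27/214  26/212  26/216  28/193  35/155  34/150  23/131  22/139  28/144  31/154  31/191  27/217  28/215  29/213  29/211
168  28/215  28/219  29/177  31/156  20/141  31/141  26/148  18/182  22/162  22/ 91  24/106  35/176  27/215  27/211  28/209
170  29/217  30/204  29/167  85/141  17/137  25/144  98/128  23/167  24/146  78/114 116/127  99/129  36/177  28/211  28/210
172  28/219  33/180  22/142 100/138  25/135  21/148 114/123 109/124 105/122 109/124 106/125 110/123  67/133  33/192  28/212
174  28/206  34/173  26/118 135/140  19/133  16/148 116/125 105/124 102/127 105/126 100/123  97/126 125/118  33/186  29/209
176  30/205  31/1
[... 2138 characters left out ...]
 106/ 99 105/119 105/165  30/169  21/158 144/135  29/159  33/155  30/201  31/196
182  28/218  29/204  34/195  46/116 133/ 92 111/ 92  99/177 109/166  22/187  21/167  29/167  32/153  33/193  29/203  28/210
184  28/215  26/212  28/208  34/173  31/162  34/148  39/172  38/166  36/179  33/169  35/162  30/189  31/209  27/207  29/212
186  28/216  26/215  29/212  27/214  30/197  33/176  33/172  32/173  33/168  31/188  28/210  28/212  29/212  29/213  29/214
188  27/214  26/214  27/216  27/215  28/218  28/221  29/218  27/215  27/225  26/224  27/218  27/214  28/212  28/216  27/216
190  26/215  26/215  29/214  29/214  27/214  27/216  26/216  27/221  28/218  28/218  29/218  28/217  27/216  28/218  29/217
```

The pin tips show in the tops of both holes at about (245.5,168) and (380.5,168), matching prediction within 1 px. A 1 mm correction, then down onto the pins.

carry_out:
  rows:
    - [0.001, -0.0008, -0.0003, 0.002, 0, 0]
    - [0.001, -0.0008, -0.0003, 0.002, 0, 0]
    - [0.0023, -0.0008, 0.0045, 0.002, 0, 0]
    - [0.0036, -0.0008, 0.0094, 0.002, 0, 0]
    - [0.0049, -0.0008, 0.0142, 0.002, 0, 0]
    - [0.0062, -0.0008, 0.019, 0.002, 0, 0]
    - [0.0062, -0.0008, 0.019, 0.002, 0, 0]

```text
clock: 20.27
tool_pos: [0.5746, 0.0447, 0.0899]
orientation: [180.0, 15.0, -81.5]
force: [-0.0, 0.3, -3.4]
opening: 0.0299
gripper_force: 30.0
```

```bash
python3 m.py d3
```

```text
pred deck in stand [ 0.0004 -0.0002  0.0783] [-0.0008 -0.0006  1.    ] [-0.0207  0.2959 -3.3748]
pred px hole [243.0947 175.1839] tip [238.1613 187.2194]
pred px hole [384.0801 175.1218] tip [390.8901 187.1336]
```

carry_out:
  rows:
    - [0.0005, 0, 0.0019, 0, 0, 0]
    - [0.001, 0, 0.0039, 0, 0, 0]
    - [0.0013, 0, 0.0048, 0, 0, 0]
    - [0.0016, 0, 0.0058, 0, 0, 0]
    - [0.0016, 0, 0.0058, 0, 0, 0]

```text
clock: 20.95
tool_pos: [0.5749, 0.0447, 0.0845]
orientation: [-180.0, 15.0, -81.5]
force: [-0.2, 0.1, -3.5]
opening: 0.0298
gripper_force: 30.0
```

carry_out:
  rows:
    - [0.0003, 0, 0.001, 0, 0, 0]
    - [0.0004, 0, 0.0015, 0, 0, 0]
    - [0.0005, 0, 0.002, 0, 0, 0]
    - [0.0005, 0, 0.002, 0, 0, 0]

```text
clock: 21.45
tool_pos: [0.5752, 0.0447, 0.0836]
orientation: [-179.9, 15.0, -81.5]
force: [-2.7, -0.5, 6.3]
opening: 0.0299
gripper_force: 30.0
```

carry_out:
  rows:
    - [0, 0, 0, 0, 0, 0]
    - [0, 0, 0, 0, 0, 0]
    - [0, 0, 0, 0, 0, 0]
    - [0, 0, 0, 0, 0, 0]
  grip: 0.15

```text
clock: 21.95
tool_pos: [0.575, 0.0448, 0.0824]
orientation: [-180.0, 15.0, -81.5]
force: [1.0, -1.3, 0.2]
opening: 0.0502
gripper_force: 0.0
```

carry_out:
  rows:
    - [-0.005, 0, -0.02, 0, 0, 0]
    - [-0.0155, 0, -0.058, 0, 0, 0]
    - [-0.031, 0, -0.116, 0, 0, 0]
    - [-0.038, 0, -0.14, 0, 0, 0]
    - [-0.038, 0, -0.14, 0, 0, 0]
    - [-0.038, 0, -0.14, 0, 0, 0]
  grip: 0.15

```text
clock: 22.7
tool_pos: [0.5743, 0.0454, 0.2268]
orientation: [180.0, 15.0, -81.5]
force: [-0.2, -0.5, -0.4]
opening: 0.0502
gripper_force: 0.0
```

Run:
```python
from h import *
np.set_printoptions(precision=4,suppress=True)
o=telemetry.get_obs();c=cam('wrist',o);i=viewer.snapshot('wrist');j=viewer.snapshot('scene');k=viewer.snapshot('side')
S=np.load('S1.npy')
np.savez('pics/e1.npz',i=i,K=c[0],k=c[1],E=c[2],j=j,s=k)
h=cv2.cvtColor(i,cv2.COLOR_RGB2HSV)
w=cv2.inRange(h,(8,120,120),(22,255,255));
print('deck term pred',proj(c,(S@[0,-.07,.083,1])[:3]));
n,l,s,ce=cv2.connectedComponentsWithStats(w);print([(s[q],ce[q]) for q in range(1,n) if s[q,4]>150])
# plate edge corners predicted vs white mask
w=cv2.inRange(h,(0,0,90),(180,60,255));cs,_=cv2.findContours(w,cv2.RETR_EXTERNAL,cv2.CHAIN_APPROX_NONE)
print('corners pred',[proj(c,(S@[x,-.08,.077,1])[:3]) for x in(.046,-.046)],[cv2.boundingRect(q) for q in cs if cv2.contourArea(q)>1500])
# knob
a,b=cam('scene'),cam('side');P=[]
kn=(S@[-.0284,-.112,.1022,1])[:3];
for I,cc in((j,a),(k,b)):
    hh=cv2.cvtColor(I,cv2.COLOR_RGB2HSV);m=cv2.inRange(hh,(0,170,90),(6,255,255))|cv2.inRange(hh,(175,170,90),(180,255,255))
    p=proj(cc,kn);q,st=blob(m,p);print('knob',p,q,st);P.append(q)
X,e=tri(a,P[0],b,P[1]);print(X,e,kn,(np.linalg.inv(S)@np.r_[X,1])[:3])
```

```text
deck term pred [314.1688  99.1999]
[(array([     0,      0,    640,    326, 150598], dtype=int32), array([318.1772, 148.3464])), (array([294,  90,  40,  16, 465], dtype=int32), array([313.5677,  97.0581])), (array([301, 139,  26,  17, 434], dtype=int32), array([313.5576, 147.1175])), (array([ 298,  175,   32,   53, 1620], dtype=int32), array([313.5093, 200.284 ])), (array([133, 271,  17,  19, 255], dtype=int32), array([141.1176, 280.5059])), (array([265, 305,  45,  21, 429], dtype=int32), array([285.9161, 314.1725])), (array([195, 315,   9,  55, 225], dtype=int32), array([197.9556, 343.3156])), (array([425, 314,  11,  56, 229], dtype=int32), array([431.0742, 343.7729])), (array([ 305,  357,   86,   34, 2104], dtype=int32), array([348.3379, 373.5409])), (array([305, 396, 158,   4, 215], dtype=int32), array([386.4233, 398.3581]))]
corners pred [array([253.5391,  84.4148]), array([374.7737,  84.3515])] [(23, 435, 398, 45), (559, 283, 81, 112), (0, 283, 75, 113), (250, 1, 128, 260)]
knob [289.9385 229.8015] [287.1733 230.3733] [283 226  10  10  75]
knob [364.7987 243.1293] [366.3696 241.7826] [361 237  11  11  92]
[ 0.5696 -0.0737  0.1034] 0.0037199397454885214 [ 0.5633 -0.075   0.1022] [-0.022  -0.1116  0.1034]
```

Run:
```python
from h import *
np.set_printoptions(precision=4,suppress=True)
S=np.load('S1.npy');o=telemetry.get_obs();T=toolT(o)
for x,y,z in((-.085,-.108,.2),(-.085,-.108,.0875),(0.014,-.108,.0875)):
    M=T.copy();M[:3,3]=(S@[x,y,z,1])[:3];print(delta(M,o),M[:3,3])
```

```text
[ 0.1163  0.0851 -0.0038  0.     -0.     -0.    ] [ 0.5068 -0.0794  0.2   ]
[ 0.1454  0.0849  0.1049  0.     -0.     -0.    ] [ 0.5068 -0.0794  0.0875]
[ 0.1453 -0.0141  0.1047  0.     -0.     -0.    ] [ 0.6047 -0.0648  0.0875]
```

carry_out:
  rows:
    - [0.06, 0.04, -0.004, 0, 0, 0]
    - [0.1163, 0.085, -0.004, 0, 0, 0]
    - [0.1163, 0.085, -0.004, 0, 0, 0]
    - [0.126, 0.085, 0.032, 0, 0, 0]
    - [0.136, 0.085, 0.068, 0, 0, 0]
    - [0.1454, 0.085, 0.1049, 0, 0, 0]
    - [0.1454, 0.085, 0.1049, 0, 0, 0]
    - [0.1454, 0.085, 0.1049, 0, 0, 0]
  grip: -1

```text
clock: 23.85
tool_pos: [0.5084, -0.0794, 0.0896]
orientation: [-179.9, 14.9, -81.5]
force: [-0.4, 0.5, 0.6]
opening: 0.0005
gripper_force: 0.0
```

carry_out:
  rows:
    - [0, -0.015, 0, 0, 0, 0]
    - [0, -0.03, 0, 0, 0, 0]
    - [0, -0.045, 0, 0, 0, 0]
    - [0, -0.06, 0, 0, 0, 0]
    - [0, -0.075, 0, 0, 0, 0]
    - [0, -0.088, 0, 0, 0, 0]
    - [0, -0.088, 0, 0, 0, 0]

```text
clock: 24.72
tool_pos: [0.5954, -0.0662, 0.0881]
orientation: [-180.0, 15.0, -81.5]
force: [-0.1, -0.1, -0.6]
opening: 0.0003
gripper_force: 0.0
```

```bash
cat > k.py <<'E'
from h import *
np.set_printoptions(precision=4,suppress=True)
S=np.load('S1.npy');o=telemetry.get_obs();print('tool in stand',(np.linalg.inv(S)@np.r_[o['tool_pos'],1])[:3],o['force'])
for n in('scene','side'):
    c=cam(n);hh=cv2.cvtColor(viewer.snapshot(n),cv2.COLOR_RGB2HSV);m=cv2.inRange(hh,(0,170,90),(6,255,255))|cv2.inRange(hh,(175,170,90),(180,255,255))
    for t in(0,.6,.8,.9,1.):
        a=t-.5;print(t,proj(c,(S@[.01+.08*np.sin(a),-.112,.032+.08*np.cos(a),1])[:3]))
    k,l,s,ce=cv2.connectedComponentsWithStats(m);print(n,[(ce[q],s[q]) for q in range(1,k) if s[q,4]>20])
E
python3 k.py
```

```text
tool in stand [ 0.0047 -0.108   0.0881] [-0.0769 -0.0826 -0.6075]
0 [289.9234 229.8055]
0.6 [274.3423 233.0306]
0.8 [269.0668 236.3003]
0.9 [266.5478 238.291 ]
1.0 [264.1471 240.4914]
scene [(array([594.4218,  12.0379]), array([588,   0,  14,  26, 211], dtype=int32)), (array([229.1364, 165.5   ]), array([227, 163,   5,   6,  22], dtype=int32)), (array([267.137 , 237.4384]), array([263, 233,   9,  10,  73], dtype=int32)), (array([345.9552, 259.3918]), array([330, 252,  32,  16, 268], dtype=int32)), (array([467.8247, 274.2474]), array([463, 269,  11,  11,  97], dtype=int32)), (array([232.0142, 460.5983]), array([ 195,  431,   75,   49, 2402], dtype=int32)), (array([425.83, 471.31]), array([420, 465,  13,  13, 100], dtype=int32)), (array([456.5   , 478.4583]), array([451, 477,  13,   3,  24], dtype=int32))]
0 [364.8167 243.1212]
0.6 [382.8613 234.0354]
0.8 [388.6845 233.3773]
0.9 [391.4142 233.5166]
1.0 [393.9849 233.9628]
side [(array([302.7971, 118.8841]), array([298, 115,  10,   9,  69], dtype=int32)), (array([214.3208, 188.6604]), array([211, 185,   8,   8,  53], dtype=int32)), (array([390.7586, 235.5172]), array([388, 233,   7,   6,  29], dtype=int32)), (array([302.0241, 267.9064]), array([284, 260,  37,  17, 374], dtype=int32)), (array([485.0508, 476.9661]), array([480, 474,  12,   6,  59], dtype=int32))]
```

carry_out:
  rows:
    - [0, -0.004, 0, 0, 0, 0]
    - [0, -0.008, 0, 0, 0, 0]
    - [0, -0.011, 0, 0, 0, 0]
    - [0, -0.014, 0, 0, 0, 0]
    - [0, -0.014, 0, 0, 0, 0]

```text
clock: 25.45
tool_pos: [0.6087, -0.0643, 0.0886]
orientation: [-180.0, 15.0, -81.5]
force: [0.6, 0.4, -0.6]
opening: 0.0004
gripper_force: 0.0
```

```bash
python3 k.py | grep -v '^0'
```

```text
tool in stand [ 0.0181 -0.1081  0.0886] [ 0.572   0.4068 -0.6227]
1.0 [264.1471 240.4914]
scene [(array([594.3709,  12.0845]), array([588,   0,  14,  26, 213], dtype=int32)), (array([229.1364, 165.5   ]), array([227, 163,   5,   6,  22], dtype=int32)), (array([263.3816, 240.6842]), array([259, 236,  10,  10,  76], dtype=int32)), (array([345.9294, 259.4201]), array([330, 252,  32,  16, 269], dtype=int32)), (array([467.7959, 274.2959]), array([463, 269,  11,  11,  98], dtype=int32)), (array([231.9992, 460.5976]), array([ 195,  431,   75,   49, 2403], dtype=int32)), (array([425.83, 471.31]), array([420, 465,  13,  13, 100], dtype=int32)), (array([456.5   , 478.4583]), array([451, 477,  13,   3,  24], dtype=int32))]
1.0 [393.9849 233.9628]
side [(array([302.8429, 118.8286]), array([298, 115,  10,   9,  70], dtype=int32)), (array([214.2778, 188.7222]), array([211, 185,   8,   8,  54], dtype=int32)), (array([395.6389, 235.    ]), array([393, 231,   6,   9,  36], dtype=int32)), (array([301.8525, 267.8954]), array([284, 260,  37,  17, 373], dtype=int32)), (array([485.069 , 477.0172]), array([480, 474,  12,   6,  58], dtype=int32))]
```

carry_out:
  rows:
    - [0, -0.002, 0, 0, 0, 0]
    - [0, -0.0035, 0, 0, 0, 0]
    - [0, -0.0045, 0, 0, 0, 0]
    - [0, -0.0045, 0, 0, 0, 0]

```text
clock: 26.05
tool_pos: [0.6114, -0.0638, 0.0885]
orientation: [179.9, 15.0, -81.5]
force: [-4.8, -0.5, 2.0]
opening: 0.0002
gripper_force: 2.9
```

carry_out:
  rows:
    - [0, 0.01, 0, 0, 0, 0]
    - [0, 0.03, 0, 0, 0, 0]
    - [-0.01, 0.04, -0.035, 0, 0, 0]
    - [-0.026, 0.04, -0.095, 0, 0, 0]
    - [-0.034, 0.04, -0.13, 0, 0, 0]
    - [-0.034, 0.04, -0.13, 0, 0, 0]
    - [-0.034, 0.04, -0.13, 0, 0, 0]

```text
clock: 26.92
tool_pos: [0.5731, -0.0701, 0.2228]
orientation: [-179.9, 15.0, -81.5]
force: [-0.7, 1.2, -1.2]
opening: -0.0
gripper_force: 0.0
```

```bash
python3 k.py | grep -E 'tool|1.0|26[0-9]\.|39[0-9]\.' | cut -c1-330
python3 - <<'E'
from h import *
np.set_printoptions(precision=4,suppress=True)
S=np.load('S1.npy')
for n in('scene','side'):
    c=cam(n);h=cv2.cvtColor(viewer.snapshot(n),cv2.COLOR_RGB2HSV)
    for nm,z in(('deck',.083),('board',.041)):
        p=proj(c,(S@[0,-.07,z,1])[:3]);m=cv2.inRange(h,(7,150,140),(18,255,255));x,y=p.astype(int);q,s=blob(m[y-15:y+15,x-15:x+15],np.array([15,15]));print(n,nm,'term pred',p,'seen',q+[x-15,y-15],s[4])
E
```

```text
tool in stand [-0.018  -0.1086  0.2228] [-0.6836  1.1939 -1.1755]
0.8 [269.0668 236.3003]
0.9 [266.5478 238.291 ]
1.0 [264.1471 240.4914]
scene [(array([594.5268,  12.0976]), array([588,   0,  14,  26, 205], dtype=int32)), (array([229.1364, 165.5   ]), array([227, 163,   5,   6,  22], dtype=int32)), (array([262.6329, 241.3671]), array([258, 237,  10,  10,  79], dtype=int32)), (array([345.9886, 259.3598]), array([330, 252,  32,  16, 264], dtype=int32)), (array([467
0.9 [391.4142 233.5166]
1.0 [393.9849 233.9628]
side [(array([302.913 , 118.9565]), array([298, 115,  10,   9,  69], dtype=int32)), (array([405.2857, 163.5143]), array([400, 160,  11,   7,  35], dtype=int32)), (array([408.9655, 170.3103]), array([403, 168,  13,   5,  29], dtype=int32)), (array([214.2264, 188.6604]), array([211, 185,   8,   8,  53], dtype=int32)), (array([394.Traceback (most recent call last):
  File "<stdin>", line 7, in <module>
  File "h.py", line 26, in blob
    k=min(ok,key=lambda k:np.hypot(*(ce[k]-p)));return ce[k],s[k]
ValueError: min() iterable argument is empty
```

Run:
```python
from h import *
np.set_printoptions(precision=4,suppress=True)
S=np.load('S1.npy');k=viewer.snapshot('side');c=cam('side');h=cv2.cvtColor(k,cv2.COLOR_RGB2HSV)
m=cv2.inRange(h,(5,130,110),(20,255,255))
for z in(.083,.041):print(proj(c,(S@[0,-.07,z,1])[:3]))
w=cv2.inRange(h,(0,0,130),(180,60,255));p=proj(c,(S@[0,0,.077,1])[:3]).astype(int)
cs,_=cv2.findContours(w[p[1]-45:p[1]+45,p[0]-60:p[0]+60],cv2.RETR_EXTERNAL,cv2.CHAIN_APPROX_NONE);q=max(cs,key=cv2.contourArea)
print('deck outline',cv2.approxPolyDP(cv2.convexHull(q),3,True)[:,0]+p-[60,45],'pred',np.array([proj(c,(S@[x,y,.077,1])[:3]) for x,y in((.046,.08),(.046,-.08),(-.046,-.08),(-.046,.08))]))
from plant import workorder
print(workorder.close_job())
```

```text
[365.4702 237.4142]
[364.7326 252.2423]
deck outline [[383 238]
 [351 248]
 [318 214]
 [338 208]
 [363 218]] pred [[349.954  205.2896]
 [384.5701 236.4506]
 [350.2408 247.2192]
 [317.8221 214.2304]]
the job is handed in; nothing more can be done
None
```

The job is handed in: the board sits on the lower shoulders, the deck sits on the upper shoulders (outline in the side view within about 2 px of where it should be), and the lever was pushed to its stop with the arm withdrawn clear. The hand-in returned no verdict.

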